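# Tilt a culture plate to the set angle on its sprung stand

## Robot

A 6-joint arm with a two-finger parallel gripper is mounted at the origin on the work surface. World frame = base frame: x ahead of the robot, y to its left, z up, the work surface at z = 0. Lengths are in mm, angles in rad, forces in N, time in s.
With the tool pointing down it reaches from about 325 to 900 mm from the base axis. Payload 3.5 kg.
Tool frame: the origin (TCP) lies on the centre line of the jaws, within the pads' length; the fingertips stand 19 mm ahead of it and the grasp point (between the pads) is the TCP; z points along the fingers, y is the direction in which the jaws open and shut (so a half turn about z gives the same grasp; the last joint's range is limited). The gripper opens to 85 mm and grips with 20 to 120 N. Pads are 22 mm wide; open, the fingers measure 114 mm over their backs; the gripper's body (76 mm by 85 mm) begins 54 mm behind the grasp point. The pads swing forward as they close: fully open they stand 13 mm farther back than shut.
Start: joints at [1.167, 0.276, -0.026, 1.268, 0, 1.467], TCP at [185.184, 596.933, 250.313] pointing down, gripper open.
Joint ranges: [-3.12, 3.12], [-0.85, 1.88], [-1.08, 1.24], [-1.95, 2.15], [-1.57, 1.53], [-3.14, 3.14]. Speed limits (rad/s): [2.57, 2.57, 3.14, 3.14, 3.14, 3.14].

## Interface

Orientations are given as a rotation vector (axis times angle).
In Python, from rig import readout, vision, env gives the robot as it stands. The module is installed in compiled form; this text tells all that it offers.
- The arm moves only by the shell command python3 -m handwheel 'ROWS' [FORCE]. ROWS is JSON, a list of rows, each an object with "gripper": the opening, from 0 (shut) to 1 (fully open); "linear": the shift along the tool's x, y, z scaled (see below), a list of three; "twist": the turn about the tool's z scaled (see below). In form: [{"gripper": gripper, "linear": [tx, ty, tz], "twist": twist}, ...]. A call has 1 to 10 rows; each row is the pose to reach, as a shift and turn from the pose measured when the call began, along the tool's axes at that moment; what a row does not reach only later rows make up. The controller multiplies each number of a shift by 300 mm and each number of a turn by 60 degrees. A row lasts 1/12 s, in which the tool goes at most 41.7 mm and 7.16 degrees, less where a joint would pass 70% of its speed; a pose out of reach is approached as far as the arm can. A call with a number of a shift or a turn outside -1 to 1 is refused whole. A call with a gripper value outside its range is refused whole. The fingers move at their own pace and stop on an object; FORCE is the grip in N (left out, the last holds). Time passes only in rows, so rows that repeat a pose let the fingers close. It gives the time, the measured TCP pose, the force and the opening at its end, in the units of the state.
- readout.get_state(): the state, without advancing time (a new reading comes with each control period).
- vision.camera(name): name is "side" or "top"; returns the picture (420x560x3 uint8, blue, green, red); there is no depth.
- vision.camera_params(name): a dict with "intrinsics" (3x3 intrinsics, pixels), "rvec" (rotation vector, rad) and "tvec" (3), from world to camera coordinates, as OpenCV has them. Camera axes: x right, y down, z forward; pixel columns grow to the right and rows downward; lengths in mm; the calibration is good to about 2 mm. A picture is of the moment at which its call begins. camera_params takes no time and is no camera call.
- env.job_done(): hands the job in, once; it reports no verdict.
The state is a dict: "time_s": time; "joints": joint angles; "joint_velocities": joint speeds; "joint_torque": joint torques, N m; "eef_pos": TCP position; "ee_rot": TCP orientation; "force": force on the tool from outside, world axes, zero at the start; "ft_torque": the same for the moment, N m; "gripper_width": finger opening in mm.
Only numpy, scipy, OpenCV 4.12 (cv2) and the standard library are available. Lean on these libraries where they do the work, as an engineer would, in place of code of your own. Each camera call takes 0.05 s, during which the arm holds its last target.

## Task

Tip the lidded culture plate to the angle that is set on its tilt stand: press the ribbed thumb tab at the corner of the sprung nest plate down with the fingertips until the pointer stands level with the index clip on the scale, do not press past it, and keep it there for about a second. Then let the tab come back up slowly, never letting it snap, until the nest is level again, and move clear. Nothing is gripped or lifted: do not touch the culture plate, leave the index clip as it is set, and leave the tube rack with its tubes, the tip box and the bottle alone.

Things in the scene. Friction and masses are not known exactly. Their poses are not given: they have to be found in the camera images.
- tilt_stand: Tilt stand, fixed to the bench: grey base 184 x 186 mm, 16 mm high, two hinge posts, two springs under the free edge. Origin on the bench; z up, x along the hinge, y towards the hinge. Hinge axis along x at y +62 mm, 72 mm up. At its +x end, x +80 to +84 mm, an aluminium arc scale stands upright, up to 86 mm high, with 1-degree black lines (longer every 5) on its +x face.
- press_tab (a point): Ribbed aluminium thumb tab, 36 x 36 x 6 mm, out from the nest's free (-y) edge at the corner away from the scale. Origin: centre of its top face, 80 mm up when level, at stand x -50 mm, 136 mm from the hinge axis and 8 mm above it; axes turn with the nest. Pressed, it sinks 2.4 mm per degree and springs back; 2 N to start, 4 to 10 N at the index. The culture plate's side is 33 mm away.
- nest (a joint): Tilt of the nest plate about the hinge, rad: 0 level (sprung up against its stop), growing as the tab is pressed down, to 0.32 at the end of travel.
- pointer_tip (a point): Tip of the thin dark pointer that is fixed to the nest and moves over the scale at the end of the stand away from the tab; 155 mm from the hinge axis. It goes down about 2.7 mm per degree of tilt. Axes of the nest plate.
- index_mark (a point): The point on the scale, 155 mm from the hinge axis, where the brass index clip is set: the pointer tip comes to this very point when the tilt is right. The clip (10 mm tall) is clamped on the scale's outer rim; its 3 mm tall tooth points inwards to this point. z of its frame points up along the arc (towards level).
- index (a joint): Where the index clip is set: the tilt, rad, at which the pointer stands at it (between 0.10 and 0.26). To be left as it is.
- tube_rack: White plastic tube rack, 198 x 84 x 72 mm, loose; origin under its centre, long side along its x. Three capped tubes stand in it, tops 112 mm above the bench.
- tip_box: Closed pipette-tip box, beige with a blue lid, 124 x 86 x 72 mm, loose; origin under its centre.
- reagent_bottle: Capped plastic bottle, 66 mm diameter, 140 mm tall, loose; origin under its centre.
- culture_plate: Clear lidded six-well culture plate, 127.8 x 85.5 x 22 mm, lying loose in the nest between four corner locators 6 mm high; long side (its x) along the hinge. Origin at the centre of its underside, 80 mm above the bench when level; its top is 102 mm up.
- tube0: Capped plastic tube standing loose in the rack, 17 mm diameter, 108 mm long, blue cap 22 mm wide: one of the two side by side, nearer the rack's -x end. Origin at its foot.
- tube1: Capped plastic tube standing loose in the rack, 17 mm diameter, 108 mm long, blue cap 22 mm wide: the other of the two side by side. Origin at its foot.
- tube2: Capped plastic tube standing loose in the rack, 17 mm diameter, 108 mm long, blue cap 22 mm wide: the one that stands alone. Origin at its foot.

How it is judged (in metres and radians):
On the way:
1. the tab is pressed by the fingers and the pointer is held at the index clip (within 5 mm) for 0.7 s (distance between pointer_tip and index_mark below 0.005 m and contact force between the fingers and press_tab above 1 N), for 0.7 s.
At the end, for the whole second after the job is handed in: The nest is back level (within 0.02 rad), the culture plate lies flat and at rest in it within 6 mm of where it was, the index is within 3 mm and the rack, its tubes, the box and the bottle within 15 mm of where they were (value of joint nest below 0.02 rad and z of culture_plate in the frame of tilt_stand between 0.076 and 0.084 m and angle between culture_plate's own z axis and vertical below 0.04 rad and linear speed of culture_plate below 0.02 m/s and distance of culture_plate from where it was at the start of the episode below 0.006 m and distance of index_mark from where it was at the start of the episode below 0.003 m and distance of each of tube_rack, tip_box, reagent_bottle, tube0, tube1, tube2 from where it was at the start of the episode below 0.015 m); the robot touches nothing.
It fails at once if the pointer is pressed more than 8 mm past the index (z of pointer_tip in the frame of index_mark below -0.008 m).
It fails at once if the nest snaps back (faster than 1.5 rad/s, about 0.2 m/s at the tab) (velocity of joint nest below -1.5 rad/s).
It fails at once if the robot touches the culture plate (contact force between any of the fingers, the arm and culture_plate above 0.5 N).
It fails at once if the index clip is shifted by more than 3 mm (distance of index_mark from where it was at the start of the episode above 0.003 m).
It fails at once if the rack, a tube, the tip box or the bottle is pushed by more than 15 mm or lifted (distance of any of tube_rack, tip_box, reagent_bottle, tube0, tube1, tube2 from where it was at the start of the episode above 0.015 m).
It also fails if it takes over 40 s, if anything falls off the work surface, if the arm or the gripper's body presses on something with over 40 N, if the wrist force passes 120 N, or if a joint passes its speed limit or range.

## Working session

There is one attempt and no reset: what is moved stays moved. The work goes in short steps, Python scripts to look and compute and a shell command to move; the robot and the scene stay as the last step left them, time stands still between calls to the robot, and variables do not carry over. Pictures are saved under pics/ and viewed, and the job is handed in when it is done.

```bash
mkdir -p pics
python3 - <<'E'
from rig import readout, vision
import cv2
for n in("side","top"):
    cv2.imwrite(f"pics/{n}0.png",vision.camera(n)); print(vision.camera_params(n))
print(readout.get_state())
E
```

```text
{'intrinsics': array([[531.50338214,   0.        , 280.01609221],
       [  0.        , 531.50338214, 213.08621525],
       [  0.        ,   0.        ,   1.        ]]), 'rvec': array([ 2.08866882, -0.15103559,  0.10100245]), 'tvec': array([-608.81584639,  124.98018394, 1473.83313722])}
{'intrinsics': array([[462.72655702,   0.        , 282.35427883],
       [  0.        , 462.72655702, 215.30101736],
       [  0.        ,   0.        ,   1.        ]]), 'rvec': array([ 2.09318953, -2.14868691,  0.21753842]), 'tvec': array([  24.31612754,  625.53166372, 1214.04896653])}
{'time_s': 0.1, 'joints': array([ 1.16658968e+00,  2.77065762e-01, -2.77939236e-02,  1.26801206e+00,
       -4.08964048e-06,  1.46737019e+00]), 'joint_velocities': array([-0.00015499, -0.00198746,  0.00121176,  0.00012552,  0.00258569,
        0.00079435]), 'joint_torque': array([ 1.16195770e-04, -4.46707571e+01,  2.96128356e+01,  8.46473558e-03,
       -1.64204021e-04, -4.81694087e-06]), 'eef_pos': array([184.91680344, 596.28882987, 249.24236757]), 'ee_rot': array([-0.47060823, -3.10561959,  0.00315671]), 'force': array([ 0.74738146, -0.41570374, -0.31937548]), 'ft_torque': array([-0.00510954, -0.00992465,  0.00513902]), 'gripper_width': 85.43887615828605}
```

View pics/side0.png

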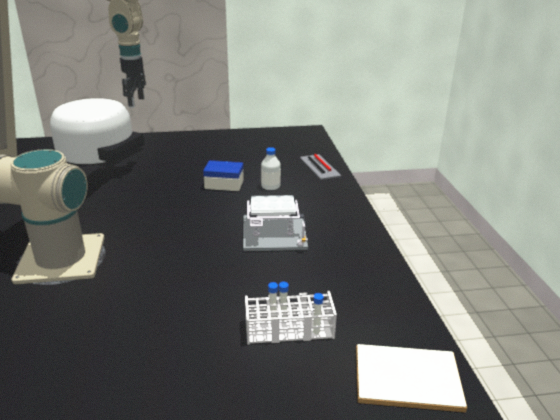

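View pics/top0.png

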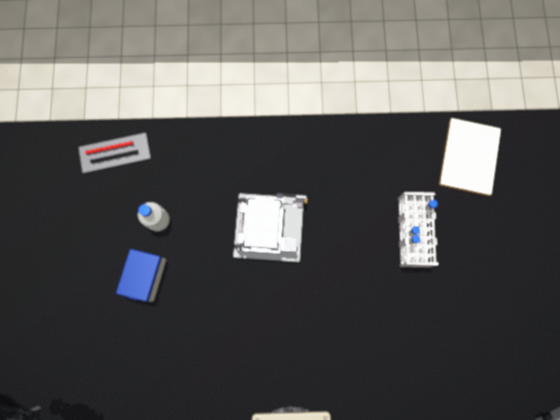

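The side view shows the stand at (275,225) and the rack at (290,318). The top view shows the stand at (270,227), with the brass clip at (305,200). I'll zoom in on the stand.

Run:
```python
import cv2
a=cv2.imread("pics/side0.png")[185:260,230:325]; b=cv2.imread("pics/top0.png")[185:270,225:315]
cv2.imwrite("pics/sidez.png",cv2.resize(a,None,fx=8,fy=8,interpolation=cv2.INTER_CUBIC)[:600,:800])
cv2.imwrite("pics/topz.png",cv2.resize(b,None,fx=7,fy=7,interpolation=cv2.INTER_CUBIC)[:600,:800])
```

```text
(no output)
```

View pics/sidez.png

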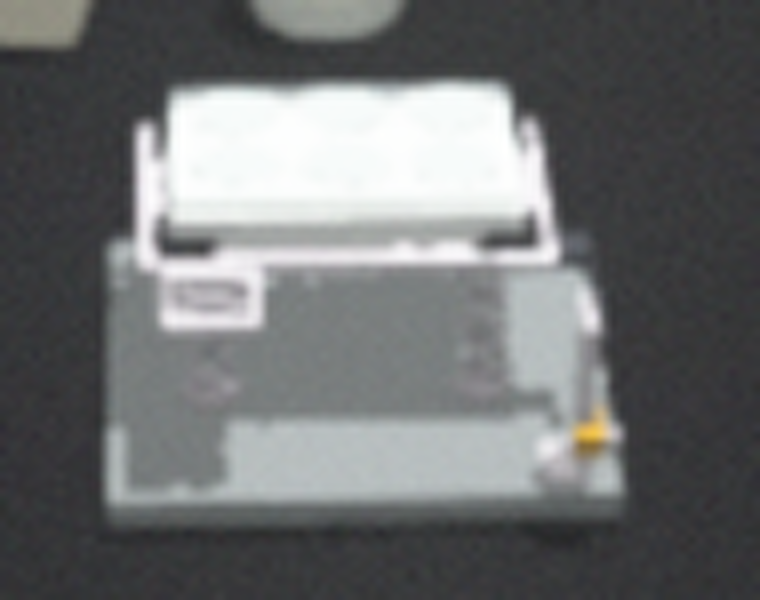

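View pics/topz.png

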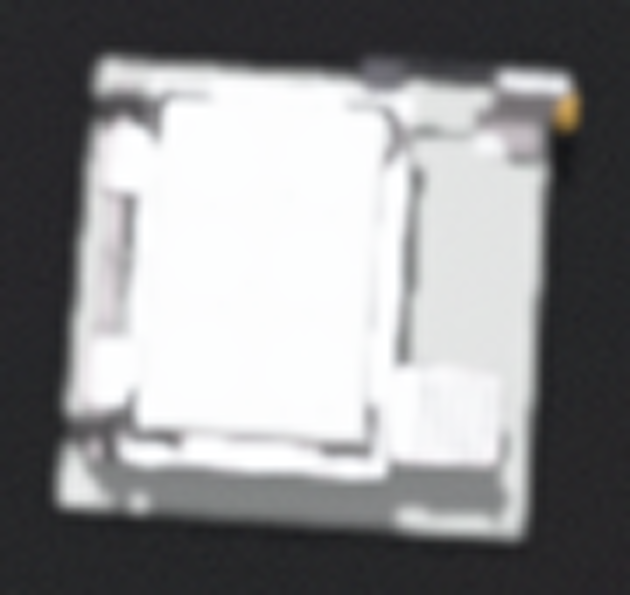

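```bash
cat > h.py <<'E'
import numpy as np,cv2
from rig import vision
def cam(n):
    p=vision.camera_params(n);R=cv2.Rodrigues(p["rvec"])[0];return p["intrinsics"],R,np.array(p["tvec"]).ravel(),p
def ray(n,u):
    K,R,t,_=cam(n);d=R.T@np.linalg.inv(K)@np.array([u[0],u[1],1.]);return -R.T@t,d/np.linalg.norm(d)
def plane(n,u,z):
    c,d=ray(n,u);return c+d*(z-c[2])/d[2]
def tri(u,v):
    a,d=ray("side",u);b,e=ray("top",v)
    s=np.linalg.lstsq(np.c_[d,-e],b-a,rcond=None)[0];p,q=a+s[0]*d,b+s[1]*e
    return (p+q)/2,np.linalg.norm(p-q)
def proj(n,P):
    p=cam(n)[3];return cv2.projectPoints(np.float64(P).reshape(-1,3),p["rvec"],p["tvec"],p["intrinsics"],None)[0].reshape(-1,2)
def brass(im):
    h=cv2.cvtColor(im,cv2.COLOR_BGR2HSV);return cv2.inRange(h,(12,110,90),(30,255,255))
E
python3 - <<'E'
from h import *
np.set_printoptions(precision=1,suppress=True)
S=lambda x,y:((x+.5)/8+230-.5,(y+.5)/8+185-.5)
T=lambda x,y:((x+.5)/7+225-.5,(y+.5)/7+185-.5)
for n,p in dict(pxpy=(97,57),mxpy=(58,506),mxmy=(525,540)).items(): print(n,plane("top",T(*p),16))
for n,p in dict(mxmy=(107,498),pxmy=(626,494)).items(): print('side',n,plane("side",S(*p),16))
tc=[plane("top",T(*p),80) for p in[(400,368),(501,375),(495,464),(390,460)]];print(np.array(tc),np.mean(tc,0))
sc=[plane("side",S(*p),80) for p in[(160,268),(264,268),(264,322),(159,322)]];print(np.array(sc),np.mean(sc,0))
c=[]
for n,box in(("side",(185,260,230,325)),("top",(185,270,225,315))):
    m=brass(cv2.imread(f"pics/{n}0.png"));z=np.zeros_like(m);z[box[0]:box[1],box[2]:box[3]]=m[box[0]:box[1],box[2]:box[3]]
    M=cv2.moments(z,True);c.append((M["m10"]/M["m00"],M["m01"]/M["m00"]));print(n,M["m00"],c[-1],cv2.boundingRect(z))
print("clip",tri(*c))
E
```

```text
pxpy [704.8 132.4  16. ]
mxpy [519.8 149.5  16. ]
mxmy [501.3 -37.2  16. ]
side mxmy [504.2 -35.6  16. ]
side pxmy [686.6 -57.9  16. ]
[[562.4  11.4  80. ]
 [558.7 -27.3  80. ]
 [524.4 -23.9  80. ]
 [527.   16.2  80. ]] [543.1  -5.9  80. ]
[[529.1  13.1  80. ]
 [565.8   8.1  80. ]
 [561.3 -28.8  80. ]
 [525.  -23.9  80. ]] [545.3  -7.9  80. ]
side 9.0 (303.0, 239.0) (302, 238, 3, 3)
top 14.0 (305.85714285714283, 201.07142857142858) (304, 199, 4, 5)
clip (array([670.3, -59.6,  42.8]), np.float64(2.637875428839746))
```

```bash
python3 -m handwheel '[{"gripper":0,"linear":[-0.1,-0.09,0],"twist":0},{"gripper":0,"linear":[-0.2,-0.18,0],"twist":0},{"gripper":0,"linear":[-0.3,-0.27,0],"twist":0},{"gripper":0,"linear":[-0.4,-0.36,0],"twist":0},{"gripper":0,"linear":[-0.5,-0.45,0],"twist":0},{"gripper":0,"linear":[-0.6,-0.54,0],"twist":0},{"gripper":0,"linear":[-0.7,-0.63,0],"twist":0},{"gripper":0,"linear":[-0.8,-0.72,0],"twist":0},{"gripper":0,"linear":[-0.87,-0.785,0],"twist":0},{"gripper":0,"linear":[-0.87,-0.785,0],"twist":0}]'
cat > w.py <<'E'
import sys
from h import *
from rig import readout
s=readout.get_state();R=cv2.Rodrigues(s["ee_rot"])[0]
np.set_printoptions(precision=3,suppress=True)
print("t",s["time_s"],"pos",s["eef_pos"],"F",s["force"],"w",s["gripper_width"],"j",s["joints"])
print("tool axes",R.T.ravel(),"yaw y deg",np.degrees(np.arctan2(R[1,1],R[0,1])))
T=np.array(list(map(float,sys.argv[1:4])));print("linear",R.T@(T-s["eef_pos"])/300)
E
python3 w.py 544 -8 200
```

```text
time_s: 0.93
eef_pos: [366.1, 290.1, 249.3]
ee_rot: [0.48, 3.105, -0.006]
force: [-0.4, -0.1, -0.2]
gripper_width: 0.2
t 0.9333 pos [366.081 290.146 249.326] F [-0.441 -0.052 -0.221] w 0.1998617322270618 j [ 0.534 -0.003 -0.352  1.224 -0.003  0.84 ]
tool axes [-0.953  0.302 -0.001  0.302  0.953 -0.004 -0.    -0.004 -1.   ] yaw y deg 72.4262769240223
linear [-0.865 -0.768  0.168]
```

```bash
python3 -m handwheel '[{"gripper":0,"linear":[-0.1,-0.09,0],"twist":0.1},{"gripper":0,"linear":[-0.2,-0.18,0],"twist":0.2},{"gripper":0,"linear":[-0.3,-0.27,0],"twist":0.3},{"gripper":0,"linear":[-0.4,-0.36,0],"twist":0.4},{"gripper":0,"linear":[-0.5,-0.45,0],"twist":0.5},{"gripper":0,"linear":[-0.6,-0.54,0],"twist":0.6},{"gripper":0,"linear":[-0.7,-0.63,0],"twist":0.7},{"gripper":0,"linear":[-0.8,-0.72,0],"twist":0.8},{"gripper":0,"linear":[-0.865,-0.768,0],"twist":0.9},{"gripper":0,"linear":[-0.865,-0.768,0],"twist":1}]'
python3 w.py 544 -8 180
```

```text
time_s: 1.77
eef_pos: [546.8, -11.4, 250.0]
ee_rot: [1.977, 2.436, -0.005]
force: [0.2, 1.2, 0.4]
gripper_width: -0.0
t 1.7667 pos [546.821 -11.414 249.973] F [0.211 1.21  0.385] w -0.017832368120975807 j [-0.136  0.138 -0.199  1.232 -0.005  1.227]
tool axes [-0.206  0.979 -0.006  0.979  0.206  0.     0.001 -0.006 -1.   ] yaw y deg 11.871023939597785
linear [ 0.014 -0.007  0.233]
```

```bash
python3 -m handwheel '[{"gripper":0,"linear":[0.014,-0.008,0.05],"twist":0.1},{"gripper":0,"linear":[0.014,-0.008,0.13],"twist":0.2},{"gripper":0,"linear":[0.014,-0.008,0.2],"twist":0.295},{"gripper":0,"linear":[0.014,-0.008,0.28],"twist":0.295},{"gripper":0,"linear":[0.014,-0.008,0.35],"twist":0.295},{"gripper":0,"linear":[0.014,-0.008,0.42],"twist":0.295},{"gripper":0,"linear":[0.014,-0.008,0.42],"twist":0.295},{"gripper":0,"linear":[0.014,-0.008,0.42],"twist":0.295}]'
python3 w.py 544 -8 99
cat > look.py <<'E'
import sys
from h import *
k=sys.argv[1]
a=vision.camera("side");b=vision.camera("top")
cv2.imwrite(f"pics/side{k}.png",a);cv2.imwrite(f"pics/top{k}.png",b)
A=cv2.resize(a[185:260,232:322],None,fx=6,fy=6,interpolation=cv2.INTER_CUBIC)
C=cv2.resize(a[212:257,287:317],None,fx=8,fy=8,interpolation=cv2.INTER_CUBIC)
o=np.zeros((450,790,3),np.uint8);o[:A.shape[0],:540]=A;o[:360,545:785]=C;cv2.imwrite(f"pics/z{k}.png",o)
E
python3 look.py 1
```

```text
time_s: 2.43
eef_pos: [542.3, -7.8, 122.6]
ee_rot: [2.33, 2.105, -0.008]
force: [-0.1, -0.2, 0.9]
gripper_width: -0.0
t 2.4333 pos [542.275  -7.798 122.647] F [-0.106 -0.17   0.882] w -0.006625224194709134 j [-0.131  0.235 -0.368  0.97  -0.005  1.541]
tool axes [ 0.101  0.995 -0.005  0.995 -0.101 -0.002 -0.003 -0.005 -1.   ] yaw y deg -5.7978348448704
linear [0.    0.006 0.079]
```

View pics/z1.png

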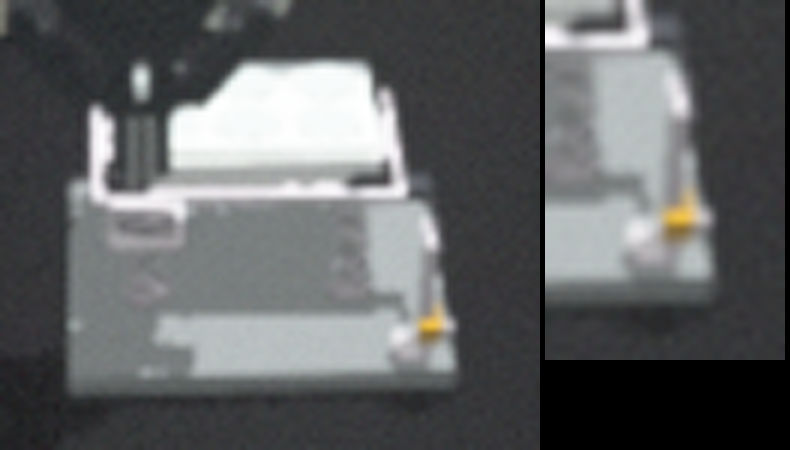

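View pics/top1.png

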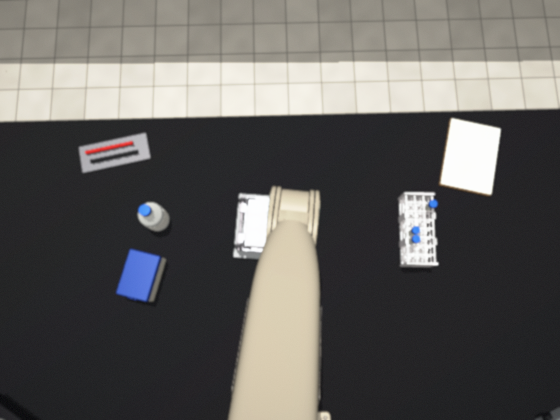

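The fingers stand over the tab at about (255,215), clear of the plate. The clip is at (303,239) in the side view and unobstructed. Next I'll project the pointer arc to compare it with the clip.

```bash
cat > arc.py <<'E'
from h import *
np.set_printoptions(precision=2,suppress=True)
y=np.radians(-5.8);R=np.array([[np.cos(y),-np.sin(y),0],[np.sin(y),np.cos(y),0],[0,0,1]])
O=np.array([544.2,-6.9,0])-R@[-50,-74,0]
def L(p):return O+R@np.array(p,float)
def arc(th,r,x=86):return L([x,62-r*np.cos(th),72-r*np.sin(th)])
if __name__=="__main__":
    for d in range(-6,19,3):
        t=np.radians(d);print(d,proj("side",arc(t,155))[0],proj("side",arc(t,165))[0],proj("top",arc(t,155))[0])
    print("tab",proj("side",L([-50,-74,80])))
E
python3 arc.py
python3 - <<'E'
import cv2
a=cv2.imread("pics/side0.png")[218:248,294:312];cv2.imwrite("pics/zz.png",cv2.resize(a,None,fx=20,fy=20,interpolation=cv2.INTER_NEAREST))
b=cv2.imread("pics/top0.png")[190:215,280:312];cv2.imwrite("pics/zt.png",cv2.resize(b,None,fx=20,fy=20,interpolation=cv2.INTER_NEAREST))
E
```

```text
-6 [304.26 221.24] [304.58 222.75] [299.01 194.36]
-3 [304.18 223.84] [304.5  225.52] [299.12 195.09]
0 [304.1  226.35] [304.41 228.21] [299.08 195.8 ]
3 [304.   228.76] [304.3  230.79] [298.89 196.48]
6 [303.88 231.08] [304.18 233.26] [298.55 197.15]
9 [303.76 233.3 ] [304.05 235.62] [298.06 197.79]
12 [303.63 235.39] [303.9  237.86] [297.43 198.41]
15 [303.48 237.37] [303.75 239.97] [296.66 199.  ]
18 [303.32 239.23] [303.58 241.94] [295.76 199.57]
tab [[255.61 221.25]]
```

View pics/zz.png

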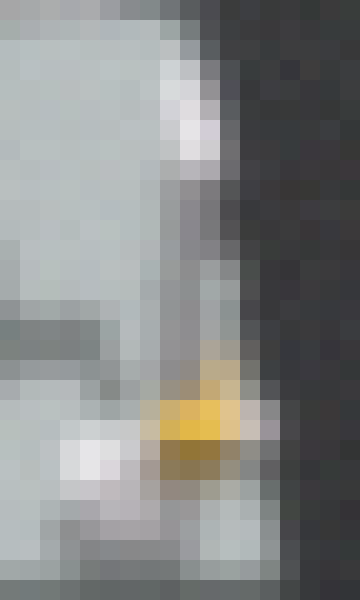

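View pics/zt.png

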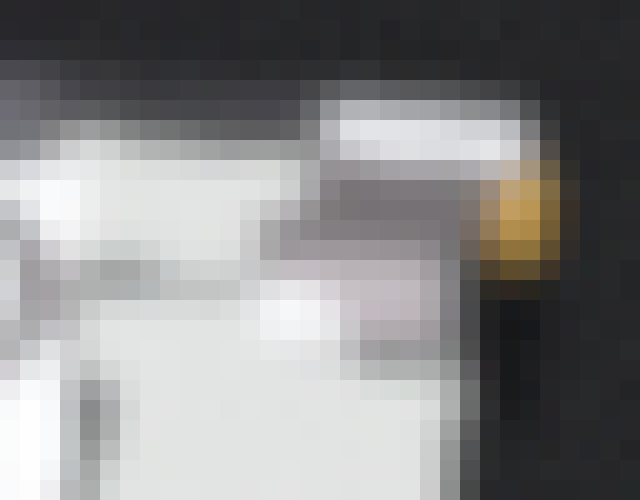

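```bash
python3 -m handwheel '[{"gripper":0,"linear":[0,0.006,0.02],"twist":0},{"gripper":0,"linear":[0,0.006,0.04],"twist":0},{"gripper":0,"linear":[0,0.006,0.06],"twist":0},{"gripper":0,"linear":[0,0.006,0.07],"twist":0},{"gripper":0,"linear":[0,0.006,0.08],"twist":0},{"gripper":0,"linear":[0,0.006,0.09],"twist":0},{"gripper":0,"linear":[0,0.006,0.09],"twist":0},{"gripper":0,"linear":[0,0.006,0.09],"twist":0}]'
python3 w.py 544 -8 85
```

```text
time_s: 3.2
eef_pos: [546.3, -8.6, 98.1]
ee_rot: [2.327, 2.102, -0.003]
force: [-1.1, -0.9, 3.3]
gripper_width: 0.4
t 3.2 pos [546.292  -8.632  98.127] F [-1.133 -0.903  3.332] w 0.37151387110954864 j [-0.132  0.265 -0.388  0.915 -0.005  1.541]
tool axes [ 0.101  0.995 -0.005  0.995 -0.101  0.003  0.002 -0.006 -1.   ] yaw y deg -5.809421457435712
linear [ 0.002 -0.008  0.044]
```

```bash
python3 -m handwheel '[{"gripper":0,"linear":[0.002,-0.004,0.01],"twist":0},{"gripper":0,"linear":[0.002,-0.004,0.02],"twist":0},{"gripper":0,"linear":[0.002,-0.004,0.03],"twist":0},{"gripper":0,"linear":[0.002,-0.004,0.04],"twist":0},{"gripper":0,"linear":[0.002,-0.004,0.05],"twist":0},{"gripper":0,"linear":[0.002,-0.004,0.05],"twist":0}]'
python3 w.py 544 -8 80
python3 look.py 2; python3 w.py 544 -8 80 | head -1
```

```text
time_s: 3.7
eef_pos: [546.2, -8.4, 83.1]
ee_rot: [2.326, 2.101, -0.002]
force: [1.7, -2.7, 5.8]
gripper_width: -0.1
t 3.7 pos [546.158  -8.351  83.092] F [ 1.718 -2.703  5.77 ] w -0.08990832344423248 j [-0.131  0.281 -0.404  0.881 -0.006  1.542]
tool axes [ 0.101  0.995 -0.006  0.995 -0.101  0.005  0.004 -0.006 -1.   ] yaw y deg -5.823925225657911
linear [ 0.    -0.007  0.01 ]
t 3.8 pos [546.133  -8.338  83.456] F [ 1.83  -2.296  4.67 ] w -0.011250468587568426 j [-0.131  0.281 -0.404  0.882 -0.006  1.542]
```

Run:
```python
import cv2,numpy as np
o=[]
for k in(0,1,2):
    a=cv2.imread(f"pics/side{k}.png")[216:248,292:312];o.append(cv2.resize(a,None,fx=12,fy=12,interpolation=cv2.INTER_NEAREST))
cv2.imwrite("pics/cmp2.png",np.hstack(o))
```

```text
(no output)
```

View pics/cmp2.png

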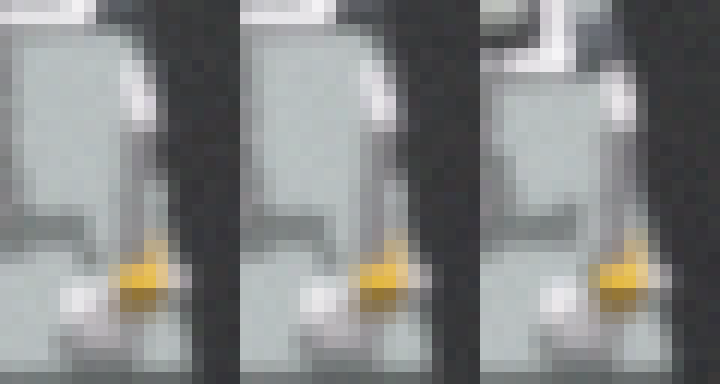

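View pics/z2.png

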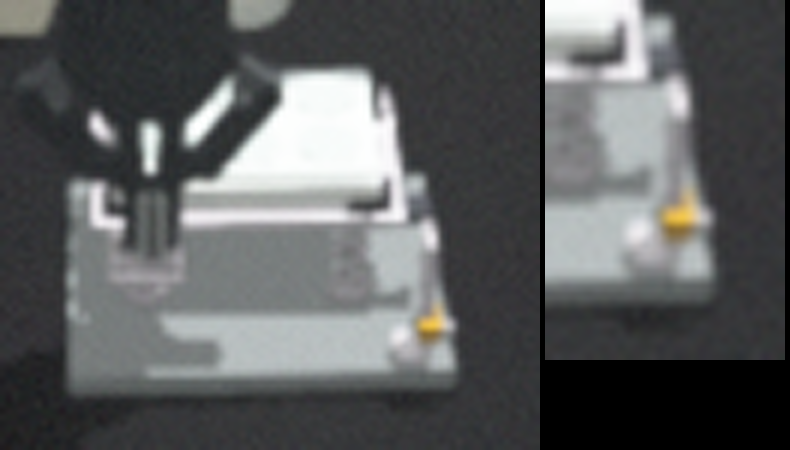

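The tab is sinking and the nest has tilted. The thin pointer isn't clearly resolved near (303,228), so I'll average several frames and difference them.

Run:
```python
from h import *
a=np.mean([vision.camera("side").astype(float) for _ in range(8)],0);np.save("avg2.npy",a)
b=(cv2.imread("pics/side0.png").astype(float)+cv2.imread("pics/side1.png"))/2
r=np.s_[214:246,290:314]
d=(a-b).mean(2)[r]
f=lambda x:cv2.resize(np.clip(x,0,255).astype(np.uint8),None,fx=11,fy=11,interpolation=cv2.INTER_NEAREST)
D=cv2.merge([128+2*d]*3)
cv2.imwrite("pics/diff2.png",np.hstack([f(b[r]),f(a[r]),f(D)]))
np.set_printoptions(linewidth=200,suppress=True,precision=0)
print(d[6:26,8:20])
from rig import readout;s=readout.get_state();print(s["time_s"],s["eef_pos"],s["force"])
```

```text
[[ 58.  33. -72. -93. -92. -64. -20.  -6.  -4.  -4.  -3.  -4.]
 [ 41.  -2. -85. -97. -80. -51. -22. -16.  -3.  -4.   0.  -5.]
 [-24. -34. -43. -44. -29. -16.  -7. -12.  -4.  -3.  -4.  -2.]
 [-14.  -8.  -4.  -3.  -3.  -1.  -0. -11.  -3.  -3.  -3.  -2.]
 [  0.   1.  -1.   1.   0.   0.  -2. -11.  -5.  -3.  -2.  -2.]
 [  1.  -0.  -0.  -0.   1.  -1.  -4. -14.  -4.  -5.  -2.  -3.]
 [  1.   2.   1.   1.  -0.   2.  -5. -13.  -9.  -4.  -2.  -3.]
 [  2.   0.   0.   0.  -1.  -0.  -1.  -4.  -5.  -2.  -0.  -1.]
 [ -1.   1.   1.  -2.  -0.  -0.  -2.   1.  -0.  -2.  -3.  -4.]
 [ -1.   1.   1.  -1.  -0.  -0.  -0.   0.  -2.  -3.  -3.   0.]
 [  0.  -0.   1.  -1.  -1.   1.  -7. -15.  -4.  -4.  -0.  -1.]
 [  1.  -1.  -2.   1.   0.  -4. -30. -39. -12.  -2.   0.  -3.]
 [ -2. -10. -11.   2.   0.  -5. -32. -46. -13.  -1.  -3.  -4.]
 [ -5. -25. -23.  -2.   2.  -2. -10. -15.  -2.  -2.  -3.  -1.]
 [ -4. -31. -25.   2.   5.   0.  -0.  -2.  -2.  -4.  -2.  -2.]
 [ -3. -27. -24.   3.   6.   0.  -0.   2.   2.  -1.  -1.  -4.]
 [ 13.  10.  -3.  -0.  -1.   1.   0.  -2.   1.  -1.   0.  -2.]
 [ 25.  46.  13. -10.  -2.   0.   0.  -1.  -1.  -2.  -3.  -1.]
 [ 17.  27.  -6. -24.  -4.  -0.   2.   4.  -0.   0.   1.  -1.]
 [  3.   8. -17. -34.  -5.   0.   1.   1.   2.   2.  -0.  -2.]]
4.2 [546.  -8.  84.] [ 3. -2.  4.]
```

View pics/diff2.png

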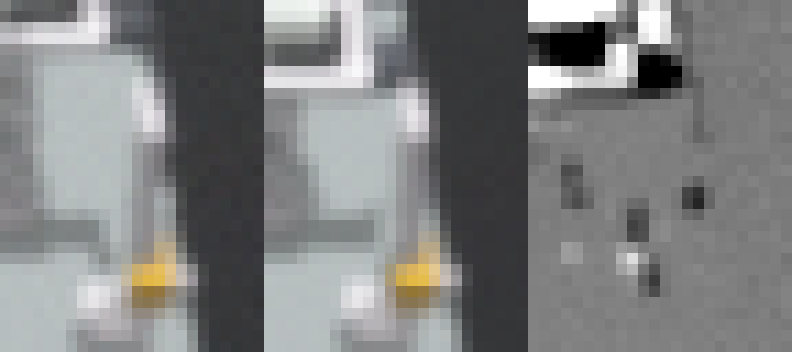

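```bash
python3 - <<'E'
from arc import *
# outer radius from top view: brass right edge col ~307.7 at row 201
for d in (9,10,11,12,13,14):
    t=np.radians(d)
    n=np.array([0,np.sin(t)*-1,np.cos(t)])  # 'up along arc' approx: local tangential (up)
    up=np.array([0,-np.sin(t),np.cos(t)])
    def P(r,h,x=84): return O+R@(np.array([x,62-r*np.cos(t),72-r*np.sin(t)])+h*up)
    print(d,"tooth155 top/mid",proj("side",[P(155,1.5),P(155,0)])[:,1],
      "ro: ",[(ro,proj("top",P(ro,5))[0,0].round(1),proj("side",[P(ro,5),P(ro,-5)])[:,1]) for ro in(174,180,186)])
E
python3 - <<'E'
import cv2,numpy as np
np.set_printoptions(linewidth=200,precision=0,suppress=True)
a=np.load("avg2.npy");print("sat R-B side rows 233-245 cols 300-309");print((a[233:246,300:310,2]-a[233:246,300:310,0]))
b=cv2.imread("pics/top0.png").astype(float);print((b[196:206,300:312,2]-b[196:206,300:312,0]))
print(a[225:246,300:310].mean(2))
E
```

```text
9 tooth155 top/mid [232.91 233.31] ro:  [(174, np.float64(305.0), array([236.41, 239.08])), (180, np.float64(307.1), array([237.83, 240.5 ])), (186, np.float64(309.2), array([239.26, 241.93]))]
10 tooth155 top/mid [233.63 234.02] ro:  [(174, np.float64(304.8), array([237.24, 239.86])), (180, np.float64(306.9), array([238.69, 241.31])), (186, np.float64(308.9), array([240.15, 242.77]))]
11 tooth155 top/mid [234.34 234.72] ro:  [(174, np.float64(304.6), array([238.05, 240.62])), (180, np.float64(306.6), array([239.53, 242.1 ])), (186, np.float64(308.7), array([241.02, 243.59]))]
12 tooth155 top/mid [235.03 235.41] ro:  [(174, np.float64(304.3), array([238.85, 241.37])), (180, np.float64(306.4), array([240.35, 242.87])), (186, np.float64(308.4), array([241.87, 244.39]))]
13 tooth155 top/mid [235.71 236.08] ro:  [(174, np.float64(304.1), array([239.63, 242.1 ])), (180, np.float64(306.1), array([241.16, 243.63])), (186, np.float64(308.1), array([242.7 , 245.17]))]
14 tooth155 top/mid [236.38 236.74] ro:  [(174, np.float64(303.8), array([240.4 , 242.81])), (180, np.float64(305.8), array([2
[... 1842 characters left out ...]
 55.  56.]
 [161. 172. 150. 139. 151. 130.  70.  56.  57.  56.]
 [159. 174. 154. 141. 161. 146.  81.  57.  55.  56.]
 [160. 174. 152. 142. 163. 153.  96.  59.  57.  54.]
 [169. 167. 142. 139. 163. 162. 114.  63.  57.  55.]
 [175. 156. 142. 141. 161. 174. 140.  83.  57.  56.]
 [167. 148. 159. 165. 173. 191. 181. 135.  70.  55.]
 [181. 148. 152. 160. 165. 182. 191. 154.  74.  55.]
 [193. 146. 110. 106. 110. 126. 139. 113.  65.  55.]
 [186. 155. 114. 110. 118. 137. 135.  97.  61.  55.]
 [182. 163. 135. 135. 152. 170. 158. 106.  62.  54.]
 [182. 170. 150. 152. 175. 185. 174. 130.  69.  56.]
 [167. 162. 150. 159. 180. 188. 185. 143.  72.  55.]
 [138. 138. 138. 159. 180. 186. 183. 146.  80.  56.]]
```

```bash
python3 -m handwheel '[{"gripper":0,"linear":[0,-0.004,0.006],"twist":0},{"gripper":0,"linear":[0,-0.004,0.012],"twist":0},{"gripper":0,"linear":[0,-0.004,0.018],"twist":0},{"gripper":0,"linear":[0,-0.004,0.025],"twist":0},{"gripper":0,"linear":[0,-0.004,0.032],"twist":0},{"gripper":0,"linear":[0,-0.004,0.032],"twist":0}]'
cat > d.py <<'E'
import sys
from h import *
from rig import readout
k=sys.argv[1]
a=np.mean([vision.camera("side").astype(float) for _ in range(6)],0);np.save(f"avg{k}.npy",a)
b=(cv2.imread("pics/side0.png").astype(float)+cv2.imread("pics/side1.png"))/2
r=np.s_[214:246,290:314]
f=lambda x:cv2.resize(np.clip(x,0,255).astype(np.uint8),None,fx=11,fy=11,interpolation=cv2.INTER_NEAREST)
d=(a-b).mean(2)
cv2.imwrite(f"pics/diff{k}.png",np.hstack([f(b[r]),f(a[r]),f(cv2.merge([128+2*d[r]]*3))]))
np.set_printoptions(linewidth=200,suppress=True,precision=1)
w=np.clip(-d[228:242,303:307],8,None)-8;yy=np.arange(228,242)[:,None];print("spot row",(w*yy).sum()/w.sum());print(d[224:242,302:308])
s=readout.get_state();print(s["time_s"],s["eef_pos"],s["force"])
E
python3 d.py 3
```

```text
time_s: 4.7
eef_pos: [545.7, -7.3, 74.2]
ee_rot: [2.326, 2.102, 0.003]
force: [3.3, -1.9, 7.0]
gripper_width: 0.3
spot row 233.4715378079864
[[-19.7  -0.1  -3.2  -9.9  -2.9  -0.5]
 [ -0.9  -0.7  -3.4 -13.7  -3.9  -2.2]
 [  1.2   2.8  -5.  -14.8  -6.9  -1.8]
 [ -0.4  -0.1  -1.1  -6.5  -4.4  -1.2]
 [  0.6   1.4  -3.1  -1.2   0.3  -2.3]
 [  0.6   0.7  -1.2  -0.6  -1.9  -2.1]
 [ -0.2   0.6  -3.3  -8.6  -2.7  -0.9]
 [  0.9  -1.9 -14.7 -18.3  -5.2   0.1]
 [  0.2  -4.  -18.9 -28.2  -8.5  -1.7]
 [  1.1  -2.8 -23.8 -33.2  -5.9  -1.4]
 [  5.7  -1.9 -31.1 -42.1  -9.6  -2.6]
 [  5.6  -2.7 -26.2 -30.4  -3.3   1.7]
 [ -3.2  -1.3 -10.4 -12.2  -0.4   1.6]
 [ -1.7   1.6  -0.6  -0.4  -1.1  -1.4]
 [ -1.8  -0.4   1.2   2.7   0.2   0.7]
 [ -1.2  -0.2  -0.3  -0.9   1.9   1.8]
 [ -2.9   0.4   1.2   0.3   0.   -0.5]
 [  0.7  -0.6   0.1  -0.6   0.8   1.1]]
5.0 [545.7  -7.4  74.5] [ 3.  -1.1  6.7]
```

View pics/diff3.png

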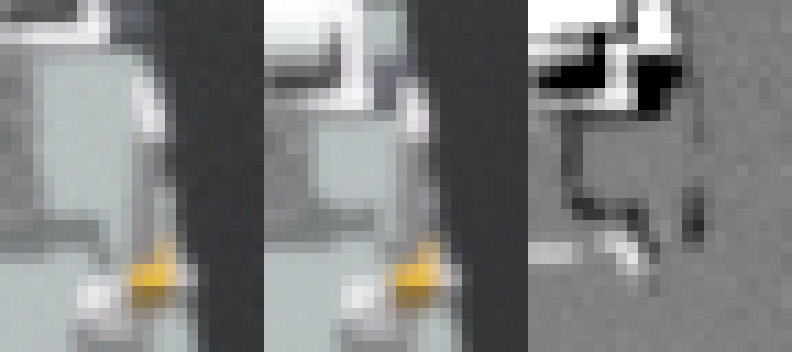

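Run:
```python
import numpy as np,cv2
np.set_printoptions(linewidth=200,precision=0,suppress=True)
b=(cv2.imread("pics/side0.png").astype(float)+cv2.imread("pics/side1.png"))/2
for a in(b,np.load("avg2.npy"),np.load("avg3.npy")):print((a[232:240,302:308,2]-a[232:240,302:308,0]))
```

```text
[[ -5.  -3.  -7.  -4.  -2.  -2.]
 [ -4.  -2.  -4.  -6.  -2.  -2.]
 [ -3.  -1.  -2.  -2.  -4.  -5.]
 [ -4.   2.  18.  17.   2.  -0.]
 [  0.  10.  48.  44.   4.  -4.]
 [ 20.  38.  78.  56.   6.  -4.]
 [ 90. 122. 136.  82.  14.   0.]
 [126. 156. 151.  84.  18.   0.]]
[[ -4.  -1.  -4.  -5.  -3.  -2.]
 [ -4.  -2.  -4.  -6.  -3.  -2.]
 [ -3.  -1.  -2.  -3.  -3.  -2.]
 [ -2.   2.  19.  19.   0.  -2.]
 [  1.  12.  50.  46.   4.  -3.]
 [ 19.  39.  80.  58.   5.  -3.]
 [ 95. 124. 137.  82.  14.  -0.]
 [135. 158. 153.  87.  17.   0.]]
[[ -4.  -2.  -6.  -6.  -4.  -1.]
 [ -4.  -2.  -4.  -7.  -3.  -3.]
 [ -3.  -1.  -1.  -4.  -3.  -3.]
 [ -2.   2.  18.  22.  -0.  -2.]
 [  0.  11.  49.  44.   4.  -4.]
 [ 20.  40.  80.  57.   5.  -4.]
 [ 92. 125. 136.  81.  14.  -1.]
 [128. 158. 152.  86.  18.   0.]]
```

The pointer tip ends at about (304.5,235.1) and the tooth starts at the same row, so they meet. I'll hold there.

```bash
python3 -m handwheel '[{"gripper":0,"linear":[0,0,0.004],"twist":0},{"gripper":0,"linear":[0,0,0.004],"twist":0},{"gripper":0,"linear":[0,0,0.004],"twist":0},{"gripper":0,"linear":[0,0,0.004],"twist":0},{"gripper":0,"linear":[0,0,0.004],"twist":0},{"gripper":0,"linear":[0,0,0.004],"twist":0},{"gripper":0,"linear":[0,0,0.004],"twist":0},{"gripper":0,"linear":[0,0,0.004],"twist":0},{"gripper":0,"linear":[0,0,0.004],"twist":0},{"gripper":0,"linear":[0,0,0.004],"twist":0}]'
python3 d.py 4
```

```text
time_s: 5.83
eef_pos: [545.8, -7.2, 73.6]
ee_rot: [2.326, 2.102, 0.003]
force: [1.0, -3.0, 5.5]
gripper_width: 0.1
spot row 233.48877551020408
[[-19.8  -0.3  -3.3 -10.1  -2.8  -0.5]
 [ -1.3   0.   -2.7 -15.7  -3.1  -3.3]
 [  0.9   2.3  -5.2 -13.4  -7.7  -2.3]
 [ -0.6   0.9  -1.9  -7.7  -3.6  -0.4]
 [  0.6   0.7  -3.6   0.    0.2  -2.1]
 [  1.5   0.1  -0.3   0.6   0.4  -1.1]
 [  0.1   1.9  -0.3  -4.   -0.8  -1.6]
 [  0.2  -1.4 -11.1 -12.7  -3.9   1.8]
 [  0.4  -3.5 -18.8 -27.7  -8.   -0.9]
 [  0.3  -2.8 -23.7 -31.9  -5.8  -1.6]
 [  4.1  -3.4 -28.3 -36.9  -8.5  -3.3]
 [  5.1  -3.4 -22.3 -24.9  -3.4   0.8]
 [ -2.7  -0.7  -9.7 -10.9  -1.7   1.9]
 [ -1.2  -0.8  -0.6  -1.7  -0.3  -1.3]
 [  0.2   0.9   2.3   3.8   0.4  -0.3]
 [  1.1  -0.2   1.4   1.7   1.5   1.9]
 [  0.1   0.8   1.1   0.9   0.2  -0.8]
 [ -0.2   0.5   0.5   1.    2.5   0.8]]
6.1333 [545.8  -7.2  73.6] [ 1.5 -3.1  6.5]
```

View pics/diff4.png

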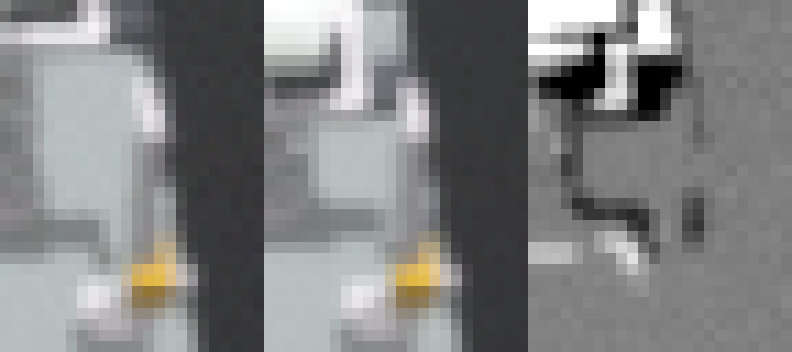

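Run:
```python
import numpy as np,cv2
np.set_printoptions(linewidth=200,precision=0,suppress=True)
b=(cv2.imread("pics/side0.png").astype(float)+cv2.imread("pics/side1.png"))/2
A=[b]+[np.load(f"avg{k}.npy") for k in(2,3,4)]
for r in range(218,240):print(r,*[x[r,302:307].mean(1) for x in A])
for r in range(218,240):print(r,*[x[r,304] for x in A],*[x[r,305] for x in A])
```

```text
218 [116.  91.  76.  61.  62.] [107.  88.  63.  56.  56.] [144.  92.  62.  57.  59.] [146.  91.  60.  60.  58.]
219 [162. 122.  80.  61.  58.] [105.  91.  68.  57.  57.] [121.  90.  62.  58.  56.] [128.  88.  64.  59.  58.]
220 [189. 154.  92.  65.  60.] [97. 90. 72. 59. 56.] [113.  97.  69.  58.  58.] [113.  97.  67.  59.  58.]
221 [210. 191. 123.  78.  59.] [130. 140. 100.  62.  56.] [147. 152. 104.  63.  58.] [147. 152. 104.  63.  58.]
222 [217. 213. 148.  82.  60.] [188. 198. 140.  70.  56.] [179. 200. 138.  70.  58.] [179. 198. 138.  71.  58.]
223 [211. 222. 178.  92.  59.] [208. 221. 177.  81.  56.] [176. 219. 174.  81.  57.] [175. 219. 174.  81.  57.]
224 [203. 230. 210. 103.  61.] [203. 230. 208.  92.  57.] [183. 230. 207.  93.  58.] [183. 230. 206.  93.  58.]
225 [193. 224. 204. 112.  63.] [194. 223. 201.  98.  59.] [192. 223. 201.  99.  59.] [192. 224. 202.  97.  60.]
226 [174. 183. 172. 107.  68.] [173. 185. 167.  94.  59.] [175. 186. 167.  92.  61.] [174. 185. 167.  94.  60.]
227 [160. 144. 125.  84.  62.] [158. 143. 124.  81.  58.] [159. 144. 124.  78.  58.] [159. 145. 1
[... 3564 characters left out ...]

235 [153. 164. 170.] [152. 164. 171.] [128. 137. 145.] [132. 141. 148.] [142. 154. 159.] [142. 157. 161.] [109. 123. 131.] [116. 129. 135.]
236 [136. 169. 184.] [136. 169. 186.] [126. 158. 175.] [128. 158. 175.] [139. 168. 184.] [136. 168. 182.] [126. 157. 171.] [128. 158. 172.]
237 [118. 169. 196.] [117. 169. 197.] [117. 168. 196.] [116. 169. 196.] [144. 182. 200.] [142. 180. 200.] [143. 180. 200.] [142. 179. 199.]
238 [ 94. 190. 230.] [ 95. 193. 232.] [ 95. 192. 230.] [ 95. 194. 232.] [142. 196. 224.] [145. 200. 227.] [145. 198. 226.] [145. 200. 227.]
239 [ 78. 187. 228.] [ 76. 189. 230.] [ 77. 186. 229.] [ 78. 190. 230.] [136. 190. 219.] [134. 191. 221.] [134. 189. 219.] [135. 192. 222.]
```

The pointer tip (row about 235.2) still meets the tooth (about 235.1), which agrees with the TCP depth (about 10.7°). It has been held there for more than 1 s with 5.5 to 7 N. Next I'll release slowly.

```bash
python3 -m handwheel '[{"gripper":0,"linear":[0,0,-0.005],"twist":0},{"gripper":0,"linear":[0,0,-0.012],"twist":0},{"gripper":0,"linear":[0,0,-0.02],"twist":0},{"gripper":0,"linear":[0,0,-0.028],"twist":0},{"gripper":0,"linear":[0,0,-0.036],"twist":0},{"gripper":0,"linear":[0,0,-0.044],"twist":0},{"gripper":0,"linear":[0,0,-0.052],"twist":0},{"gripper":0,"linear":[0,0,-0.06],"twist":0},{"gripper":0,"linear":[0,0,-0.068],"twist":0},{"gripper":0,"linear":[0,0,-0.074],"twist":0}]'
python3 -m handwheel '[{"gripper":0,"linear":[0,0,-0.006],"twist":0},{"gripper":0,"linear":[0,0,-0.012],"twist":0},{"gripper":0,"linear":[0,0,-0.018],"twist":0},{"gripper":0,"linear":[0,0,-0.024],"twist":0},{"gripper":0,"linear":[0,0,-0.03],"twist":0},{"gripper":0,"linear":[0,0,-0.036],"twist":0}]'
python3 -m handwheel '[{"gripper":0,"linear":[0,0,-0.05],"twist":0},{"gripper":0,"linear":[0,0,-0.12],"twist":0},{"gripper":0,"linear":[0,0,-0.2],"twist":0},{"gripper":0,"linear":[0,0,-0.3],"twist":0},{"gripper":0,"linear":[0,0,-0.4],"twist":0},{"gripper":0,"linear":[0,0,-0.5],"twist":0},{"gripper":0,"linear":[0,0,-0.5],"twist":0},{"gripper":0,"linear":[0,0,-0.5],"twist":0}]'
python3 -m handwheel '[{"gripper":0,"linear":[-0.1,-0.1,0],"twist":0},{"gripper":0,"linear":[-0.2,-0.2,0],"twist":0},{"gripper":0,"linear":[-0.3,-0.3,0],"twist":0},{"gripper":0,"linear":[-0.4,-0.4,0],"twist":0},{"gripper":0,"linear":[-0.4,-0.5,0],"twist":0},{"gripper":0,"linear":[-0.4,-0.5,0],"twist":0},{"gripper":0,"linear":[-0.4,-0.5,0],"twist":0},{"gripper":0,"linear":[-0.4,-0.5,0],"twist":0}]'
python3 look.py 5
python3 - <<'E'
from h import *
for n in("side","top"):
    a,b=cv2.imread(f"pics/{n}0.png"),cv2.imread(f"pics/{n}5.png")
    for nm,(x,y,w,h) in dict(side=dict(stand=(235,190,80,65),rack=(240,280,100,65),box=(200,158,46,34),bottle=(258,145,26,45)),top=dict(stand=(228,188,85,78),rack=(395,185,48,88),box=(112,245,58,62),bottle=(132,196,44,42)))[n].items():
        d=cv2.absdiff(a,b)[y:y+h,x:x+w].max(2);print(n,nm,(d>25).sum(),d.max())
E
```

```text
time_s: 6.97
eef_pos: [545.0, -6.7, 95.6]
ee_rot: [2.327, 2.104, 0.003]
force: [0.6, -1.7, 2.4]
gripper_width: 0.3
time_s: 7.47
eef_pos: [544.0, -6.3, 105.9]
ee_rot: [2.328, 2.105, 0.001]
force: [0.3, -0.0, 0.4]
gripper_width: -0.1
time_s: 8.13
eef_pos: [544.9, -6.0, 258.2]
ee_rot: [2.325, 2.103, 0.006]
force: [0.8, -0.4, 0.0]
gripper_width: -0.0
time_s: 8.8
eef_pos: [383.2, -110.2, 256.2]
ee_rot: [2.327, 2.103, 0.006]
force: [-0.0, 0.1, -0.5]
gripper_width: 0.2
side stand 0 11
side rack 0 14
side box 171 164
side bottle 0 11
top stand 0 6
top rack 0 6
top box 0 7
top bottle 0 6
```

View pics/top5.png

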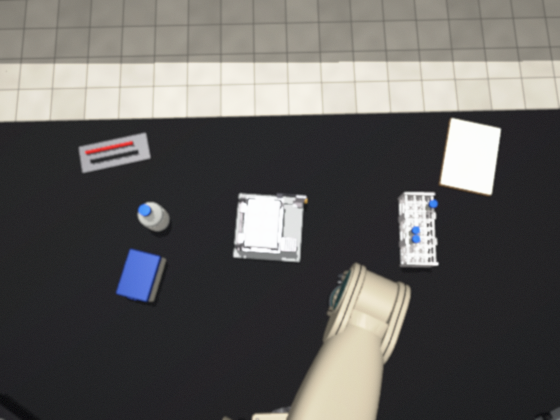

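View pics/side5.png

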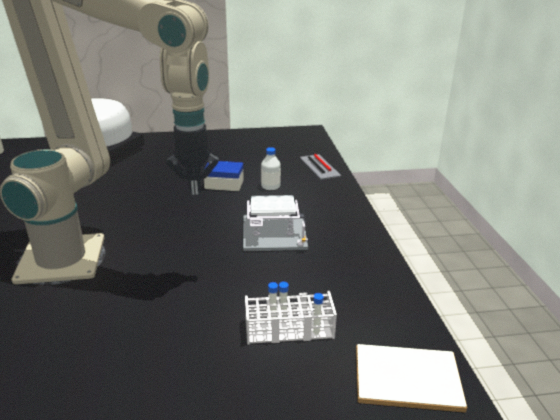

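The stand (275,225 side; 270,227 top), rack, box and bottle all look the same as at the start. The only difference is the gripper in front of the box in the side view. The robot is clear, so I'm handing in.

```bash
python3 -c "
from rig import env;print(env.job_done())"
```

```text
the job is handed in; nothing more can be done
None
```

I pressed the tab down with shut fingertips to about 10.7° (0.187 rad) and held the pointer at the index clip for just over 1 s, with about 5.5–7 N on the tab. I then let it up at about 30 mm/s, moved clear and handed in at about 8.9 s. `job_done()` reports no verdict, so whether the job passed isn't confirmed.

**Hold:** in the averaged side view the pointer tip ended at row 235.2 and the clip's tooth began at row 235.1. The pointer shows only as a faint dark spot, and it barely moved when I pressed the last 0.9 mm. My other estimates of the clip angle ran from about 9.4° to 12°, with the best ones between 10° and 11.5°. The hold therefore looks good to about 2–3 mm against the 5 mm allowed.

**At the end:** the before and after pictures of the stand, plate, clip, rack, tubes and bottle match in both views. The tip box matches in the top view; in the side view the gripper stands in front of it. The last force reading was close to zero.

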